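# Select the yellow output and start the test

## Task

On the selector box, push the long pointer arm round with a fingertip until it points straight at the yellow terminal post, and leave it there; do not grip the arm. Then press the white button on the yellow push-button block right down and let it go, pressing it only once the pointer is on yellow. Leave the parts bin, solder spool, flux jar and multimeter where they are.

Things in the scene. Friction and masses are not known exactly. Their poses are not given: they have to be found in the camera images.
- selector: Grey selector box fixed to the bench, 260 x 260 mm, 60 mm high, aluminium top with a pale round dial. Origin at the centre of its underside; the pointer's upright pivot passes through it. Its +x points to the middle of the half circle of four terminal posts. Turned up to 17 degrees either way. At the start the pointer's nose is within 52 degrees of the box's -x, away from the posts.
- pointer: Pointer arm on an upright pivot; turns either way without stops or clicks and stays where left (friction 0.13 N m: about 2 N at 65 mm). Origin on the pivot at the box top, 60 mm above the bench; +x runs along the arm to its red nose, 97 mm out. Hub radius 20 mm, top 41 mm above the box top. Black bar with a white line on top, 16 mm wide, underside 8 mm and top 36 mm above the box top.
- pointer_mid (a point): Point on the pointer arm's centre line, 65 mm from the pivot, 22 mm above the box top: a good radius to push at, square to the arm.
- pointer_aim (a point): Imaginary point straight ahead of the red nose, 115 mm from the pivot (on the circle of posts), 22 mm above the box top. It lies at a post's centre when the pointer points exactly at that post.
- post_yellow: Yellow terminal post, round, 20 mm across, 26 mm high, fixed on the box top; origin at the centre of its underside. The four posts stand 115 mm from the pivot at bearings -77, -26, +26 and +77 degrees from the selector's +x axis; which colour stands where changes each time.
- post_red: Red terminal post, same size and way of placing.
- post_green: Green terminal post, same size and way of placing.
- post_blue: Blue terminal post, same size and way of placing.
- station: Yellow push-button block fixed to the bench, 84 x 84 mm, 40 mm high, with the black housing of the white button in the middle of its top. Origin at the centre of its underside. It stands to the left or to the right of the selector box.
- test_button_top (a point): Centre of the top face of the white push button, 38 mm across, 63 mm above the bench when released; it is pressed straight down.
- test_button (a joint): Travel of the white button: 0 released, 0.007 m fully pressed in; it is spring-loaded, needs about 5 N to go fully down and comes back up by itself.
- parts_bin: Loose blue open bin, 130 x 95 mm, 60 mm high, with small parts in it; origin at the centre of its underside. To be left alone. It stands on the other side of the selector box than the button block.
- solder_spool: Loose spool of solder with blue plastic ends, standing on end, 56 mm across, 44 mm high; origin at the centre of its underside. To be left alone.
- flux_jar: Loose amber glass jar, 52 mm across, 65 mm high; origin at the centre of its underside. To be left alone.
- multimeter: Loose yellow multimeter lying on its back beyond the selector box, 160 x 80 mm, about 47 mm high at its dial; origin at the centre of its underside, x along its length. To be left alone.
There are look-alikes about, which are no part of the job. What is shaped like the station but green or pink is not meant.

How it is judged:
By the outcome, as a careful person would: the job done as asked, in the order asked, and still so for the second after the job is handed in, with the robot touching nothing.
It also fails if it takes over 54 s, if anything falls off the work surface, if the arm or the gripper's body presses on something with over 40 N, if the wrist force passes 120 N, or if a joint passes its speed limit or range.

## Robot

A 6-joint arm with a two-finger parallel gripper is mounted at the origin on the work surface. World frame = base frame: x ahead of the robot, y to its left, z up, the work surface at z = 0. Lengths are in m, angles in rad, forces in N, time in s.
With the tool pointing down it reaches from about 0.35 to 0.975 m from the base axis. Payload 4.9 kg.
Tool frame: the origin (TCP) lies midway between the tips of the shut fingers; the grasp point (between the pads) lies 19 mm behind it; z points along the fingers, y is the line along which they close (so a half turn about z gives the same grasp; the last joint's range is limited). The gripper opens to 85 mm and grips with 20 to 120 N. Pads are 22 mm wide; open, the fingers measure 114 mm over their backs; the gripper's body (76 mm by 85 mm) begins 54 mm behind the grasp point. The pads swing forward as they close: fully open they stand 13 mm farther back than shut.
Start: joints at [1.062, 0.053, 1.613, -0, 1.476, -0.119], TCP at [0.237, 0.578, 0.231] pointing down, gripper open.
Joint ranges: [-3.01, 3.01], [-1.01, 2.22], [0.06, 2.58], [-1.02, 4.17], [0.09, 2.62], [-3.14, 3.14]. Speed limits (rad/s): [2.57, 2.57, 3.14, 3.14, 3.14, 3.14].

## Interface

Orientations are given as a unit quaternion [w, x, y, z].
In Python, from plant import manip gives the robot as it stands.
- The arm moves only by the tool carry_out, never from a script. Its argument "moves" is a list of rows, each a list of 7 numbers: the opening, from 0 (shut) to 1 (fully open), then the shift along the tool's x, y, z normalised to -1 to 1, where 1 is 0.4 m, then the turn, a rotation vector about the tool's x, y, z normalised to -1 to 1, where 1 is 0.5 rad. In form: [[grip, dx, dy, dz, rx, ry, rz], ...]. A call has 1 to 8 rows; each row is the pose to reach, as a shift and turn from the pose commanded when the call began, along the tool's axes at that moment; what a row does not reach only later rows make up. A row lasts 1/12 s, in which the tool goes at most 41.7 mm and 7.16 degrees, less where a joint would pass 70% of its speed; a pose out of reach is approached as far as the arm can. A call with a number of a shift or a turn outside -1 to 1 is refused whole. A call with a gripper value outside its range is refused whole. The fingers move at their own pace and stop on an object; the grip force is fixed at half the most. Time passes only in rows, so rows that repeat a pose let the fingers close. It gives the time, the measured TCP pose, the force and the opening at its end, in the units of the state.
- manip.state(): the state, without advancing time (a new reading comes with each control period).
- manip.grab_frame(name): name is "scene" or "top"; returns the picture (480x640x3 uint8, red, green, blue); there is no depth.
- manip.camera_info(name): a dict with "intrinsics" (3x3 intrinsics, pixels), "extrinsics" (4x4, takes a point from world to camera coordinates). Camera axes: x right, y down, z forward; pixel columns grow to the right and rows downward; lengths in m; the calibration is good to about 2 mm. A picture is of the moment at which its call begins. camera_info takes no time and is no camera call.
- manip.job_done(): hands the job in, once; it reports no verdict.
The state is a dict: "time": time; "joint_pos": joint angles; "joint_vel": joint speeds; "joint_efforts": joint torques, N m; "tool_pos": TCP position; "tool_rot": TCP orientation; "contact_force": force on the tool from outside, world axes, zero at the start; "ft_torque": the same for the moment, N m; "gripper_width": opening from 0.0 (shut) to 1.0 (fully open).
Only numpy, scipy, OpenCV 4.12 (cv2) and the standard library are available. Lean on these libraries where they do the work, as an engineer would, in place of code of your own. Each camera call takes 0.05 s, during which the arm holds its last target. There are 200 camera calls.

## Working session

There is one attempt and no reset: what is moved stays moved. The work goes in short steps, Python scripts to look and compute and a tool call to move; the robot and the scene stay as the last step left them, time stands still between calls to the robot, and variables do not carry over. Pictures are saved under pics/ and viewed, on a budget of 10 in all, crops included, one or two more only if the job needs it, and the job is handed in when it is done.

Besides the shell and the picture viewer there is one more tool, called after "Request:" by a JSON object that holds its "api" and its "payload". carry_out: Moves the arm, as the interface text tells. Scaled input: -1 to 1 covers 0.4 m each way for a shift and 0.5 rad each way for a turn. Its arguments: {"type":"object","properties":{"moves":{"type":"array"}},"required":["moves"]}

```bash
mkdir -p pics; python3 - <<'E'
from plant import manip
import cv2,numpy as np
for n in("scene","top"):
    f=manip.grab_frame(n); cv2.imwrite(f"pics/{n}0.png",f[:,:,::-1])
    c=manip.camera_info(n); print(n,np.round(c["intrinsics"],1).tolist(),np.round(c["extrinsics"],4).tolist())
s=manip.state();print(s)
E
```

```text
scene [[592.0, 0.0, 318.5], [0.0, 592.0, 237.3], [0.0, 0.0, 1.0]] [[-0.4437, 0.8961, -0.0102, 0.3182], [0.5881, 0.2825, -0.7578, -0.268], [-0.6762, -0.3423, -0.6524, 1.8552], [0.0, 0.0, 0.0, 1.0]]
top [[540.6, 0.0, 316.9], [0.0, 540.6, 247.3], [0.0, 0.0, 1.0]] [[-0.006, -0.9999, 0.0093, -0.0567], [-0.9815, 0.0041, -0.1913, 0.6009], [0.1913, -0.0102, -0.9815, 1.187], [0.0, 0.0, 0.0, 1.0]]
{'time': 0.1, 'joint_pos': array([ 1.06200445e+00,  5.33122942e-02,  1.61413177e+00, -2.79926284e-05,
        1.47604962e+00, -1.19025059e-01]), 'joint_vel': array([-0.00054631, -0.00122722, -0.00499494, -0.00039547, -0.00279695,
       -0.00018892]), 'joint_efforts': array([-5.58184220e-04, -3.94902956e+01, -3.71361601e+01, -2.16642156e-04,
        3.87465174e-03, -9.99130805e-06]), 'tool_pos': array([0.23722588, 0.5776156 , 0.23018757]), 'tool_rot': array([-2.80247686e-04,  1.93650751e-01,  9.81070070e-01, -9.08370916e-04]), 'contact_force': array([ 0.65897424, -0.76537074,  0.80701844]), 'ft_torque': array([ 0.04003569, -0.05473528, -0.03316789]), 'gripper_width': 1.0039631957971775}
```

View pics/scene0.png

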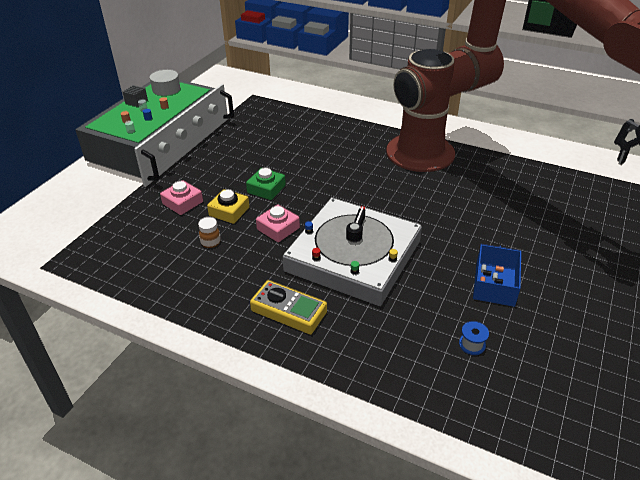

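View pics/top0.png

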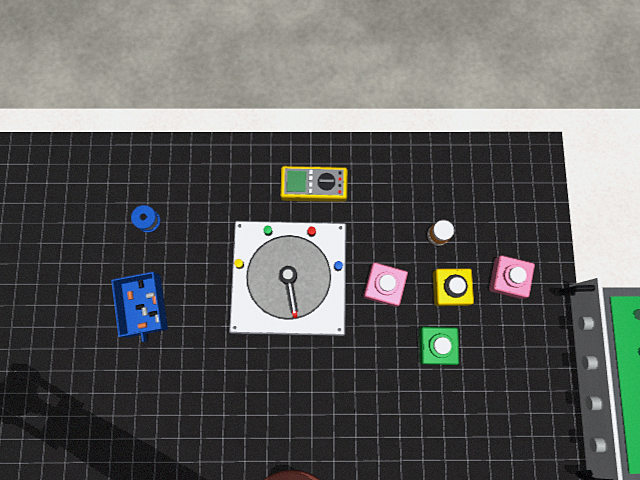

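The scene view shows the box with the pointer at (355,225), the yellow post at (393,254) and the yellow button block at (228,203). In the top view the pivot is near (288,274), the nose (295,315), the yellow post (239,263) and the white button on yellow (457,286).

```bash
cat > h.py <<'E'
import cv2,numpy as np
from plant import manip
C={n:manip.camera_info(n) for n in("scene","top")}
def ray(n,uv):
    K,E=np.array(C[n]["intrinsics"]),np.array(C[n]["extrinsics"])
    R,t=E[:3,:3],E[:3,3]
    return -R.T@t, R.T@np.linalg.solve(K,[uv[0],uv[1],1.])
def plane(n,uv,z):
    o,d=ray(n,uv); return o+d*(z-o[2])/d[2]
def two(a,b):
    o1,d1=ray("scene",a);o2,d2=ray("top",b)
    s=np.linalg.lstsq(np.c_[d1,-d2],o2-o1,rcond=None)[0]
    p,q=o1+s[0]*d1,o2+s[1]*d2
    return (p+q)/2,np.linalg.norm(p-q)
def blob(im,box,lo,hi):
    x0,y0,x1,y1=box; h=cv2.cvtColor(im[y0:y1,x0:x1],cv2.COLOR_RGB2HSV)
    m=cv2.inRange(h,np.array(lo),np.array(hi))
    n,l,st,c=cv2.connectedComponentsWithStats(m)
    i=1+np.argmax(st[1:,4]); return c[i]+[x0,y0],st[i,4]
COL=dict(yellow=((20,120,80),(35,255,255)),green=((45,120,50),(80,255,255)),red=((0,150,70),(8,255,255)),blue=((100,120,50),(125,255,255)),white=((0,0,170),(180,60,255)))
E
python3 - <<'E'
from h import *
im={n:cv2.cvtColor(cv2.imread(f"pics/{n}0.png"),cv2.COLOR_BGR2RGB) for n in C}
P={"yellow":((382,244,404,268),(232,256,247,272)),"green":((345,257,365,276),(260,223,276,238)),"red":((308,244,326,262),(304,224,320,239)),"blue":((300,218,318,236),(330,258,347,274))}
tops=[]
for c,(a,b) in P.items():
    u,n1=blob(im["scene"],a,*COL[c]);v,n2=blob(im["top"],b,*COL[c])
    print(c,u,n1,v,n2,np.round(two(u,v)[0],4),round(two(u,v)[1],4),np.round(plane("top",v,.075),4))
u,n1=blob(im["scene"],(215,182,242,205),*COL["white"]);v,n2=blob(im["top"],(444,274,470,300),*COL["white"])
print("button",u,n1,v,n2,two(u,v),plane("top",v,.063),plane("scene",u,.063))
v,n=blob(im["top"],(288,310,302,322),*COL["red"]);print("nose",v,n,plane("top",v,.085))
print("hub",plane("top",(288,274),.101),plane("scene",(354,229),.101))
E
python3 -c "
import cv2
a=cv2.imread('pics/top0.png')[210:345,220:485];cv2.imwrite('pics/c.png',cv2.resize(a,None,fx=3,fy=3,interpolation=2))"
```

```text
yellow [392.60606061 252.98484848] 66 [238.33898305 262.77966102] 59 [0.5621 0.1175 0.078 ] 0.0001 [0.5626 0.1179 0.075 ]
green [354.34375  265.359375] 64 [267.31372549 229.47058824] 51 [0.6388 0.0534 0.0773] 0.0003 [0.6394 0.0535 0.075 ]
red [315.8245614  251.66666667] 57 [311.17647059 230.49019608] 51 [ 0.6359 -0.0466  0.078 ] 0.0004 [ 0.6367 -0.0467  0.075 ]
blue [308.28813559 225.01694915] 59 [338.05172414 265.05172414] 58 [ 0.556 -0.107  0.078] 0.0002 [ 0.5564 -0.1071  0.075 ]
button [226.67045455 193.61363636] 88 [457.06796117 284.83495146] 206 (array([ 0.51207466, -0.37821952,  0.05864664]), np.float64(0.000615184097636697)) [ 0.51167727 -0.37732899  0.063     ] [ 0.51680756 -0.37420378  0.063     ]
nose [294.16 314.24] 25 [ 0.44572333 -0.00856134  0.085     ]
hub [0.53278859 0.00465825 0.101     ] [0.54661168 0.01142239 0.101     ]
```

View pics/c.png

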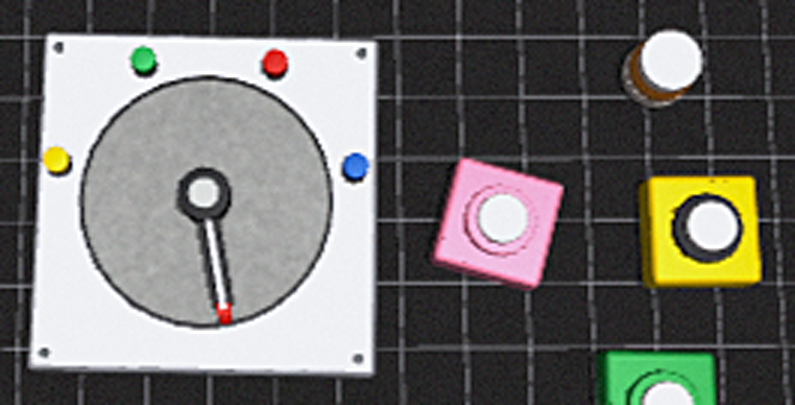

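Pivot (fitted from the posts) is at about (0.534, 0.006). The pointer stands at about 189.5° and the yellow post at about 75.4°, so I push it clockwise from its -y side, with the tool y turned along the final bearing.

```bash
cat >> h.py <<'E'
from scipy.spatial.transform import Rotation as Ro
PIV=np.array([.5336,.0061])
def tgt(bearing,off,r=.065):   # finger centre behind the arm (clockwise push)
    b=np.radians(bearing); return PIV+r*np.array([np.cos(b),np.sin(b)])-off*np.array([np.sin(b),-np.cos(b)])
def rows(ts,yaw=75.4):         # world xyz targets -> normalised rows; yaw=bearing of tool y
    s=manip.state(); q=s["tool_rot"]; R=Ro.from_quat([q[1],q[2],q[3],q[0]])
    y=np.radians(yaw); ye=np.array([np.cos(y),np.sin(y),0]); z=np.array([0,0,-1.])
    G=Ro.from_matrix(np.c_[np.cross(ye,z),ye,z])
    rv=(R.inv()*G).as_rotvec()/.5
    print("t",round(s["time"],2),"tcp",np.round(s["tool_pos"],4),"F",np.round(s["contact_force"],1),"w",round(s["gripper_width"],2))
    for t in ts: print(np.round(np.r_[R.inv().apply(np.array(t)-s["tool_pos"])/.4,rv],3).tolist())
E
python3 - <<'E'
from h import *
a=tgt(189.5,.038);print(a)
rows([(.37,.27,.2),(*a,.2)])
E
```

```text
[ 0.47576324 -0.04210695]
t 0.1 tcp [0.2372 0.5776 0.2302] F [ 0.7 -0.8  0.8] w 1.0
[-0.599, -0.585, 0.076, -0.004, -0.001, -0.27]
[-1.14, -1.206, 0.078, -0.004, -0.001, -0.27]
```

Request:
{"api": "carry_out", "payload": {"moves": [[0, -0.6, -0.585, 0.075, 0, 0, -0.27], [0, -0.6, -0.585, 0.075, 0, 0, -0.27], [0, -0.6, -0.585, 0.075, 0, 0, -0.27], [0, -0.6, -0.585, 0.075, 0, 0, -0.27], [0, -0.6, -0.585, 0.075, 0, 0, -0.27], [0, -0.6, -0.585, 0.075, 0, 0, -0.27], [0, -0.6, -0.585, 0.075, 0, 0, -0.27], [0, -0.6, -0.585, 0.075, 0, 0, -0.27]]}}

```text
time: 0.77
tool_pos: [0.3693, 0.2715, 0.201]
tool_rot: [-0.0, 0.127, 0.992, -0.0]
contact_force: [0.5, -0.0, -0.0]
gripper_width: -0.001
```

```bash
python3 - <<'E'
from h import *
rows([(*tgt(189.5,.038),.15)])
E
```

```text
t 0.77 tcp [0.3693 0.2715 0.201 ] F [ 0.5 -0.  -0. ] w -0.0
[-0.455, -0.692, 0.128, -0.0, -0.0, 0.001]
```

Request:
{"api": "carry_out", "payload": {"moves": [[0, -0.455, -0.692, 0.128, 0, 0, 0], [0, -0.455, -0.692, 0.128, 0, 0, 0], [0, -0.455, -0.692, 0.128, 0, 0, 0], [0, -0.455, -0.692, 0.128, 0, 0, 0], [0, -0.455, -0.692, 0.128, 0, 0, 0], [0, -0.455, -0.692, 0.128, 0, 0, 0], [0, -0.455, -0.692, 0.128, 0, 0, 0], [0, -0.455, -0.692, 0.128, 0, 0, 0]]}}

```text
time: 1.43
tool_pos: [0.475, -0.0407, 0.1501]
tool_rot: [0.0, 0.127, 0.992, 0.0]
contact_force: [-0.2, 0.7, 0.3]
gripper_width: 0.002
```

```bash
python3 - <<'E'
from h import *
rows([(*tgt(189.5,.038),.08)])
for n in C: 
    f=manip.grab_frame(n)[:,:,::-1]
    cv2.imwrite(f"pics/{n}1.png",f)
a=cv2.imread("pics/top1.png")[210:345,220:350];b=cv2.imread("pics/scene1.png")[170:305,285:425]
cv2.imwrite("pics/c1.png",cv2.resize(np.hstack([a,b]),None,fx=2.9,fy=2.9,interpolation=2))
E
```

```text
t 1.43 tcp [ 0.475  -0.0407  0.1501] F [-0.2  0.7  0.3] w 0.0
[-0.003, -0.003, 0.175, 0.0, 0.0, -0.001]
```

View pics/c1.png

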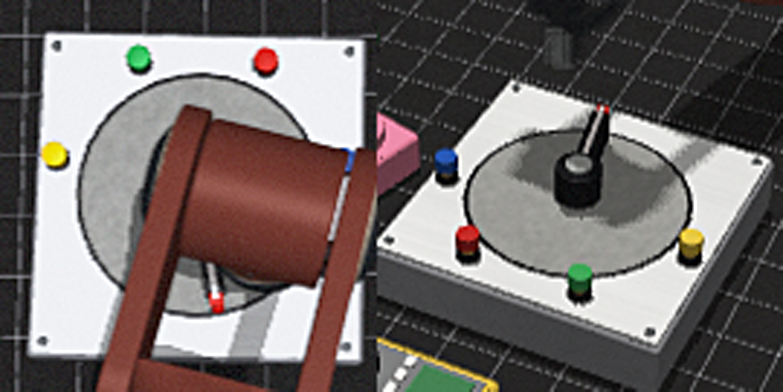

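The fingertips hover clear beside the arm (scene crop about (560,60)). The top camera is partly hidden by the robot. Next I descend and get the arc rows.

Request:
{"api": "carry_out", "payload": {"moves": [[0, -0.003, -0.003, 0.08, 0, 0, 0], [0, -0.003, -0.003, 0.175, 0, 0, 0], [0, -0.003, -0.003, 0.175, 0, 0, 0], [0, -0.003, -0.003, 0.175, 0, 0, 0]]}}

```text
time: 1.87
tool_pos: [0.4735, -0.0391, 0.0784]
tool_rot: [-0.003, 0.127, 0.992, 0.0]
contact_force: [-0.4, 0.2, 0.2]
gripper_width: -0.004
```

```bash
python3 - <<'E'
from h import *
rows([(*tgt(b,.022),.08) for b in (189,182,175,168,161,154,147,140)])
E
```

```text
t 1.87 tcp [ 0.4735 -0.0391  0.0784] F [-0.4  0.2  0.2] w -0.0
[0.01, 0.032, -0.004, 0.0, -0.013, 0.001]
[0.023, 0.048, -0.004, 0.0, -0.013, 0.001]
[0.034, 0.066, -0.004, 0.0, -0.013, 0.001]
[0.043, 0.085, -0.004, 0.0, -0.013, 0.001]
[0.049, 0.105, -0.004, 0.0, -0.013, 0.001]
[0.053, 0.125, -0.004, 0.0, -0.013, 0.001]
[0.055, 0.146, -0.004, 0.0, -0.013, 0.001]
[0.053, 0.167, -0.004, 0.0, -0.013, 0.001]
```

Request:
{"api": "carry_out", "payload": {"moves": [[0, 0.01, 0.032, 0, 0, 0, 0], [0, 0.023, 0.048, 0, 0, 0, 0], [0, 0.034, 0.066, 0, 0, 0, 0], [0, 0.043, 0.085, 0, 0, 0, 0], [0, 0.049, 0.105, 0, 0, 0, 0], [0, 0.053, 0.125, 0, 0, 0, 0], [0, 0.055, 0.146, 0, 0, 0, 0], [0, 0.053, 0.167, 0, 0, 0, 0]]}}

```text
time: 2.53
tool_pos: [0.4719, 0.0307, 0.0806]
tool_rot: [-0.0, 0.127, 0.992, -0.0]
contact_force: [-0.2, -3.1, 1.9]
gripper_width: -0.0
```

```bash
python3 - <<'E'
from h import *
rows([(*tgt(b,.022),.08) for b in (135,130,125,120,115,110,105,100)])
f=manip.grab_frame("scene")[:,:,::-1]; cv2.imwrite("pics/s2.png",cv2.resize(f[170:305,285:425],None,fx=4,fy=4,interpolation=2))
E
```

```text
t 2.53 tcp [0.4719 0.0307 0.0806] F [-0.2 -3.1  1.9] w -0.0
[0.003, 0.014, 0.002, -0.001, -0.002, 0.001]
[-0.001, 0.029, 0.002, -0.001, -0.002, 0.001]
[-0.005, 0.043, 0.002, -0.001, -0.002, 0.001]
[-0.012, 0.056, 0.002, -0.001, -0.002, 0.001]
[-0.019, 0.069, 0.002, -0.001, -0.002, 0.001]
[-0.027, 0.082, 0.002, -0.001, -0.002, 0.001]
[-0.037, 0.093, 0.002, -0.001, -0.002, 0.001]
[-0.047, 0.104, 0.002, -0.001, -0.002, 0.001]
```

View pics/s2.png

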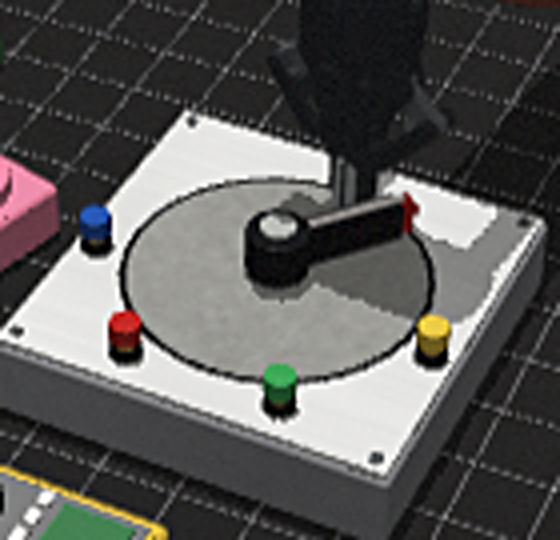

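The pointer is swinging as planned: the red nose is at crop (410,213) and the fingertip touches its side. I carry on to bearing 100°.

Request:
{"api": "carry_out", "payload": {"moves": [[0, 0.003, 0.014, 0, 0, 0, 0], [0, -0.001, 0.029, 0, 0, 0, 0], [0, -0.005, 0.043, 0, 0, 0, 0], [0, -0.012, 0.056, 0, 0, 0, 0], [0, -0.019, 0.069, 0, 0, 0, 0], [0, -0.027, 0.082, 0, 0, 0, 0], [0, -0.037, 0.093, 0, 0, 0, 0], [0, -0.047, 0.104, 0, 0, 0, 0]]}}

```text
time: 3.25
tool_pos: [0.5011, 0.0658, 0.0804]
tool_rot: [-0.001, 0.127, 0.992, -0.0]
contact_force: [-1.9, -2.1, -0.6]
gripper_width: 0.004
```

```bash
python3 - <<'E'
from h import *
rows([(*tgt(b,.022),.08) for b in (97,94,91,88,85,82)])
f=manip.grab_frame("scene")[:,:,::-1]; cv2.imwrite("pics/s3.png",cv2.resize(f[170:305,285:425],None,fx=4,fy=4,interpolation=2))
cv2.imwrite("pics/s3raw.png",f)
f=f[:,:,::-1]
v,n=blob(f,(378,200,412,246),*COL["red"]);p=plane("scene",v,.085);d=p[:2]-PIV
print("nose",v,n,p,np.degrees(np.arctan2(d[1],d[0])),np.hypot(*d))
E
```

```text
t 3.25 tcp [0.5011 0.0658 0.0804] F [-1.9 -2.1 -0.6] w 0.0
[-0.005, 0.007, 0.001, -0.0, -0.002, 0.0]
[-0.012, 0.012, 0.001, -0.0, -0.002, 0.0]
[-0.02, 0.018, 0.001, -0.0, -0.002, 0.0]
[-0.027, 0.023, 0.001, -0.0, -0.002, 0.0]
[-0.035, 0.027, 0.001, -0.0, -0.002, 0.0]
[-0.043, 0.031, 0.001, -0.0, -0.002, 0.0]
nose [389.75       238.05555556] 36 [0.52284757 0.09461383 0.085     ] 96.92620869075658 0.08916453165138208
```

View pics/s3.png

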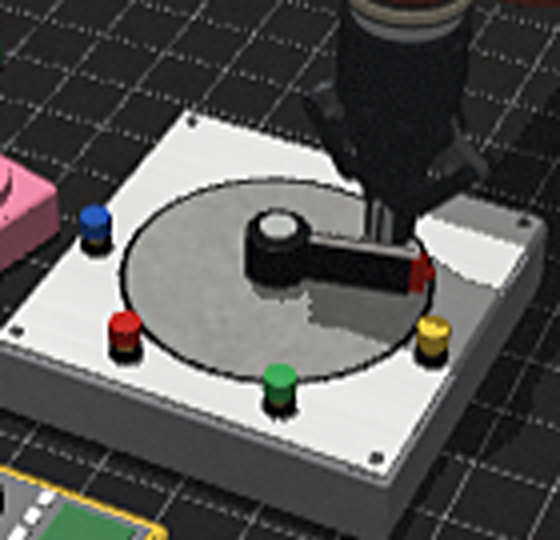

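```bash
python3 - <<'E'
from h import *
rows([(*tgt(b,.019),.08) for b in (94,91,88,85,82,80)])
E
```

```text
t 3.3 tcp [0.5019 0.0663 0.0806] F [-1.3 -0.2 -0.9] w -0.0
[-0.018, 0.013, 0.002, 0.002, -0.0, 0.0]
[-0.025, 0.018, 0.002, 0.002, -0.0, 0.0]
[-0.033, 0.023, 0.002, 0.002, -0.0, 0.0]
[-0.041, 0.027, 0.002, 0.002, -0.0, 0.0]
[-0.049, 0.03, 0.002, 0.002, -0.0, 0.0]
[-0.054, 0.033, 0.002, 0.002, -0.0, 0.0]
```

Request:
{"api": "carry_out", "payload": {"moves": [[0, -0.012, 0.008, 0, 0, 0, 0], [0, -0.018, 0.013, 0, 0, 0, 0], [0, -0.025, 0.018, 0, 0, 0, 0], [0, -0.033, 0.023, 0, 0, 0, 0], [0, -0.041, 0.027, 0, 0, 0, 0], [0, -0.049, 0.03, 0, 0, 0, 0], [0, -0.054, 0.033, 0, 0, 0, 0], [0, -0.054, 0.033, 0, 0, 0, 0]]}}

```text
time: 3.97
tool_pos: [0.5257, 0.073, 0.0807]
tool_rot: [0.0, 0.127, 0.992, 0.0]
contact_force: [-0.6, 0.0, -0.6]
gripper_width: -0.0
```

```bash
cat >> h.py <<'E'
def nose(tag):
    f=manip.grab_frame("scene"); cv2.imwrite(f"pics/{tag}raw.png",f[:,:,::-1])
    cv2.imwrite(f"pics/{tag}.png",cv2.resize(f[200:280,330:420,::-1],None,fx=7,fy=7,interpolation=2))
    v,n=blob(f,(372,220,412,262),*COL["red"]);p=plane("scene",v,.085);d=p[:2]-PIV
    print("nose",v,n,p,np.degrees(np.arctan2(d[1],d[0])),np.hypot(*d))
E
python3 - <<'E'
from h import *
nose("s4"); rows([(*tgt(b,.019),.08) for b in (80,79,78,77,76,75.4)])
E
```

```text
nose [384.4893617 246.0212766] 47 [0.55502133 0.09385203 0.085     ] 76.2817049994283 0.09032880006593702
t 4.02 tcp [0.5257 0.073  0.0808] F [0.6 0.3 0.9] w -0.0
[-0.001, 0.001, 0.002, 0.002, 0.002, -0.0]
[-0.004, 0.002, 0.002, 0.002, 0.002, -0.0]
[-0.006, 0.003, 0.002, 0.002, 0.002, -0.0]
[-0.009, 0.004, 0.002, 0.002, 0.002, -0.0]
[-0.012, 0.005, 0.002, 0.002, 0.002, -0.0]
[-0.014, 0.006, 0.002, 0.002, 0.002, -0.0]
```

View pics/s4.png

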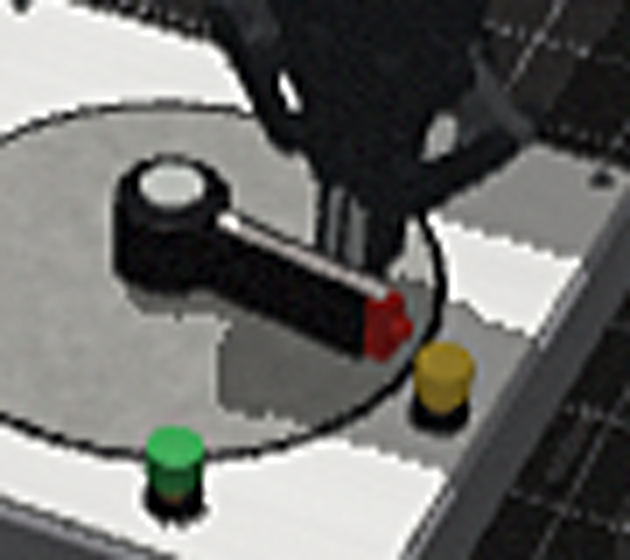

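```bash
python3 - <<'E'
from h import *
a=plane("scene",(330+228/7,200+218/7),.096);b=plane("scene",(330+385/7,200+295/7),.096);d=(b-a)[:2]
print(a,b,np.degrees(np.arctan2(d[1],d[0])), np.degrees(np.arctan2(*(b[:2]-PIV)[::-1])), np.degrees(np.arctan2(*(a[:2]-PIV)[::-1])))
s=manip.state()["tool_pos"][:2]
rows([(*(s-[.03,-.008]),.08),(*(s-[.03,-.008]),.15),(.42,.25,.2)])
E
```

```text
[0.53952557 0.03084757 0.096     ] [0.55360626 0.09383864 0.096     ] 77.39955558882669 77.15497095187584 76.53458039910824
t 4.02 tcp [0.5257 0.073  0.0808] F [0.6 0.3 0.9] w -0.0
[0.078, 0.0, 0.002, 0.002, 0.002, -0.0]
[0.077, 0.001, -0.173, 0.002, 0.002, -0.0]
[0.367, 0.362, -0.298, 0.002, 0.002, -0.0]
```

The nose at crop (385,325) is nearly at the yellow post, and the estimates are 76–79° against 75.4°. I back off for a clear top view.

Request:
{"api": "carry_out", "payload": {"moves": [[0, 0.078, 0, 0, 0, 0, 0], [0, 0.078, 0, -0.08, 0, 0, 0], [0, 0.078, 0, -0.173, 0, 0, 0], [0, 0.15, 0.08, -0.25, 0, 0, 0], [0, 0.37, 0.36, -0.3, 0, 0, 0], [0, 0.37, 0.36, -0.3, 0, 0, 0], [0, 0.37, 0.36, -0.3, 0, 0, 0], [0, 0.37, 0.36, -0.3, 0, 0, 0]]}}

```text
time: 4.68
tool_pos: [0.4175, 0.2523, 0.2026]
tool_rot: [0.001, 0.126, 0.992, 0.002]
contact_force: [0.3, 0.6, -0.0]
gripper_width: -0.002
```

```bash
python3 - <<'E'
from h import *
f=manip.grab_frame("top"); cv2.imwrite("pics/t5raw.png",f[:,:,::-1])
cv2.imwrite("pics/t5.png",cv2.resize(f[235:305,225:325,::-1],None,fx=8,fy=8,interpolation=2)); print(manip.state()["tool_pos"])
nose("s5")
E
```

```text
[0.41638636 0.25558602 0.20345785]
nose [384.61363636 246.13636364] 44 [0.55527526 0.09426492 0.085     ] 76.18781842907251 0.09079024921499386
```

View pics/t5.png

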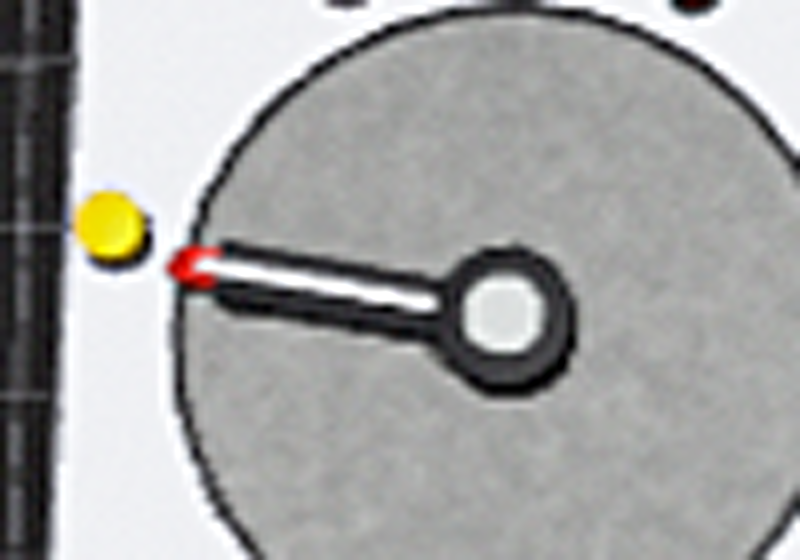

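```bash
cat >> h.py <<'E'
def bearing(f):
    # top view: pointer line by the white stripe's moments, at z=.096
    x0,y0=245,258; g=cv2.cvtColor(f,cv2.COLOR_RGB2HSV)[y0:282,x0:281]
    h,w=g.shape[:2]; X,Y=np.meshgrid(np.arange(w)+x0,np.arange(h)+y0)
    m=((g[:,:,2]>100)&(g[:,:,1]<60)).astype(np.uint8)
    # keep only stripe: between dark bar edges
    dark=(g[:,:,2]<90); keep=np.zeros_like(m)
    for j in range(w):
        r=np.where(dark[:,j])[0]
        if len(r)>1: keep[r[0]:r[-1],j]=m[r[0]:r[-1],j]
    W=keep*g[:,:,2].astype(float); xs=[];ys=[]
    for j in range(w):
        if W[:,j].sum()>0: xs.append(X[0,j]);ys.append((W[:,j]*Y[:,j]).sum()/W[:,j].sum())
    k,c=np.polyfit(xs,ys,1); k,c=np.polyfit(np.array(xs)[r:=np.abs(np.polyval((k,c),xs)-ys)<.7],np.array(ys)[r],1)
    a,b=[plane("top",(u,k*u+c),.096)[:2] for u in(min(xs),max(xs))]; d=a-b
    ang=np.degrees(np.arctan2(d[1],d[0])); n=np.array([-d[1],d[0]])/np.hypot(*d)
    v,_=blob(f,(228,252,247,272),*COL["yellow"]); p=plane("top",v,.083)[:2]
    print("stripe",len(xs),ang,"pivot off line mm",1e3*n@(PIV-b),"post off line mm (+ccw)",1e3*n@(p-b),"post bearing",np.degrees(np.arctan2(*(p-PIV)[::-1])))
E
python3 - <<'E'
from h import *
f=cv2.imread("pics/t5raw.png")[:,:,::-1].copy(); bearing(f)
v,n=blob(f,(280,265,298,283),(0,0,140),(180,60,255)); print(v,n,plane("top",v,.101))
E
```

```text
stripe 31 79.78944258955121 pivot off line mm -0.010837700815281535 post off line mm (+ccw) -7.6327978723688386 post bearing 75.96014394307194
[287.54216867 273.71084337] 83 [0.53343556 0.00566824 0.101     ]
```

The stripe stands at 79.8° (my contact model said 80°), so the model holds. The post is at about 75.4–76°, so I aim for 75.7.

```bash
python3 - <<'E'
from h import *
rows([(*tgt(80,.055),.15),(*tgt(80,.055),.082)])
E
```

```text
t 4.78 tcp [0.4175 0.2532 0.2028] F [ 0.4 -1.  -0.9] w 0.0
[-0.284, -0.376, 0.131, 0.008, 0.005, 0.011]
[-0.283, -0.377, 0.301, 0.008, 0.005, 0.011]
```

Request:
{"api": "carry_out", "payload": {"moves": [[0, -0.285, -0.376, 0.13, 0, 0, 0], [0, -0.285, -0.376, 0.13, 0, 0, 0], [0, -0.285, -0.376, 0.13, 0, 0, 0], [0, -0.285, -0.376, 0.13, 0, 0, 0], [0, -0.285, -0.376, 0.13, 0, 0, 0], [0, -0.285, -0.376, 0.13, 0, 0, 0], [0, -0.284, -0.376, 0.3, 0, 0, 0], [0, -0.284, -0.376, 0.3, 0, 0, 0]]}}

```text
time: 5.45
tool_pos: [0.4914, 0.0743, 0.0803]
tool_rot: [0.002, 0.128, 0.992, 0.0]
contact_force: [-0.3, 0.2, -0.7]
gripper_width: -0.004
```

```bash
python3 - <<'E'
from h import *
rows([(*tgt(*t),.081) for t in ((80,.026),(79,.019),(77,.019),(75.7,.019))])
E
```

```text
t 5.45 tcp [0.4914 0.0743 0.0803] F [-0.3  0.2 -0.7] w -0.0
[-0.067, 0.019, -0.001, 0.002, 0.006, -0.005]
[-0.087, 0.021, -0.001, 0.002, 0.006, -0.005]
[-0.093, 0.023, -0.001, 0.002, 0.006, -0.005]
[-0.097, 0.024, -0.001, 0.002, 0.006, -0.005]
```

Request:
{"api": "carry_out", "payload": {"moves": [[0, -0.03, 0.01, 0, 0, 0, 0], [0, -0.06, 0.018, 0, 0, 0, 0], [0, -0.075, 0.02, 0, 0, 0, 0], [0, -0.085, 0.021, 0, 0, 0, 0], [0, -0.085, 0.021, 0, 0, 0, 0], [0, -0.085, 0.021, 0, 0, 0, 0]]}}

```text
time: 5.95
tool_pos: [0.5255, 0.0748, 0.0812]
tool_rot: [0.0, 0.127, 0.992, 0.0]
contact_force: [-0.3, 0.3, -0.3]
gripper_width: -0.003
```

```bash
python3 - <<'E'
from h import *
rows([(*tgt(*t),.081) for t in ((80,.019),(79,.019),(77,.019),(75.7,.019))]); nose("s6")
rows([(*tgt(*t),.081) for t in ((80,.019),(75.7,.019))])
E
```

```text
t 5.95 tcp [0.5255 0.0748 0.0812] F [-0.3  0.3 -0.3] w -0.0
[-0.002, -0.003, 0.0, 0.0, 0.001, -0.0]
[-0.005, -0.002, 0.0, 0.0, 0.001, -0.0]
[-0.011, 0.0, 0.0, 0.0, 0.001, -0.0]
[-0.015, 0.001, 0.0, 0.0, 0.001, -0.0]
nose [384.5   246.125] 48 [0.55535331 0.0940097  0.085     ] 76.10131542023163 0.0905611471891626
t 6.0 tcp [0.5253 0.0748 0.0811] F [0.4 0.9 0.5] w -0.0
[-0.003, -0.003, 0.0, 0.0, 0.001, 0.0]
[-0.015, 0.001, 0.0, 0.0, 0.001, 0.0]
```

Request:
{"api": "carry_out", "payload": {"moves": [[0, -0.004, 0, 0, 0, 0, 0], [0, -0.008, 0, 0, 0, 0, 0], [0, -0.012, 0.001, 0, 0, 0, 0], [0, -0.015, 0.001, 0, 0, 0, 0], [0, -0.015, 0.001, 0, 0, 0, 0], [0, -0.015, 0.001, 0, 0, 0, 0]]}}

```text
time: 6.5
tool_pos: [0.5313, 0.0737, 0.0807]
tool_rot: [0.0, 0.127, 0.992, 0.0]
contact_force: [-0.6, 0.9, -0.0]
gripper_width: 0.001
```

```bash
python3 - <<'E'
from h import *
nose("s7")
s=manip.state()["tool_pos"][:2]
rows([(*tgt(75.7,.019),.081),(*(s-[.03,-.008]),.08),(*(s-[.03,-.008]),.15),(.42,.25,.2)])
E
```

```text
nose [383.2        247.57777778] 45 [0.56145942 0.09315428 0.085     ] 72.25410481381518 0.09140346996856469
t 6.55 tcp [0.5313 0.0737 0.0807] F [0.2 1.4 0.8] w -0.0
[0.0, 0.0, -0.001, -0.0, 0.0, 0.0]
[0.078, 0.0, 0.002, -0.0, 0.0, 0.0]
[0.078, 0.0, -0.173, -0.0, 0.0, 0.0]
[0.38, 0.356, -0.298, -0.0, 0.0, 0.0]
```

Request:
{"api": "carry_out", "payload": {"moves": [[0, 0.04, 0, 0, 0, 0, 0], [0, 0.078, 0, 0, 0, 0, 0], [0, 0.078, 0, -0.08, 0, 0, 0], [0, 0.078, 0, -0.17, 0, 0, 0], [0, 0.08, 0, -0.25, 0, 0, 0], [0, 0.08, 0, -0.3, 0, 0, 0], [0, 0.08, 0, -0.3, 0, 0, 0]]}}

```text
time: 7.13
tool_pos: [0.5036, 0.0816, 0.2073]
tool_rot: [0.006, 0.127, 0.992, 0.001]
contact_force: [0.7, -0.1, 0.4]
gripper_width: 0.002
```

```bash
python3 - <<'E'
from h import *
rows([(.43,-.25,.2)],yaw=60)
E
```

```text
t 7.13 tcp [0.5036 0.0816 0.2073] F [ 0.7 -0.1  0.4] w 0.0
[-0.031, -0.849, 0.016, 0.008, 0.022, 0.537]
```

Request:
{"api": "carry_out", "payload": {"moves": [[0, -0.03, -0.85, 0.016, 0, 0, 0], [0, -0.03, -0.85, 0.016, 0, 0, 0], [0, -0.03, -0.85, 0.016, 0, 0, 0], [0, -0.03, -0.85, 0.016, 0, 0, 0], [0, -0.03, -0.85, 0.016, 0, 0, 0], [0, -0.03, -0.85, 0.016, 0, 0, 0], [0, -0.03, -0.85, 0.016, 0, 0, 0], [0, -0.03, -0.85, 0.016, 0, 0, 0]]}}

```text
time: 7.8
tool_pos: [0.4264, -0.2454, 0.1933]
tool_rot: [-0.0, 0.127, 0.992, -0.0]
contact_force: [-0.4, 0.1, -0.1]
gripper_width: -0.001
```

```bash
python3 - <<'E'
from h import *
f=manip.grab_frame("top"); cv2.imwrite("pics/t8.png",f[:,:,::-1]); bearing(f); nose("s8")
# station: yellow outline + housing, from first images
g=cv2.cvtColor(cv2.imread("pics/top0.png"),cv2.COLOR_BGR2RGB)
h=cv2.cvtColor(g[260:312,425:482],cv2.COLOR_RGB2HSV); m=cv2.inRange(h,np.array((20,150,150)),np.array((35,255,255)))
c=max(cv2.findContours(m,0,2)[0],key=cv2.contourArea); r=cv2.minAreaRect(c); u=np.array(r[0])+[425,260]
print(r,plane("top",u,.04))
rows([(.512,-.378,.13)])
E
```

```text
stripe 29 75.76580393875737 pivot off line mm 0.25403881620194746 post off line mm (+ccw) 0.5698078914610918 post bearing 75.92412315215188
nose [383.  247.7] 40 [0.56206353 0.09289135 0.085     ] 71.84291226545783 0.09133953390906627
((29.5, 26.5), (35.0, 37.0), 90.0) [ 0.51065879 -0.37740405  0.04      ]
t 7.9 tcp [ 0.4257 -0.2483  0.1933] F [-0.4  0.7  0.8] w -0.0
[-0.293, -0.257, 0.158, -0.004, -0.002, -0.015]
```

View pics/t8.png

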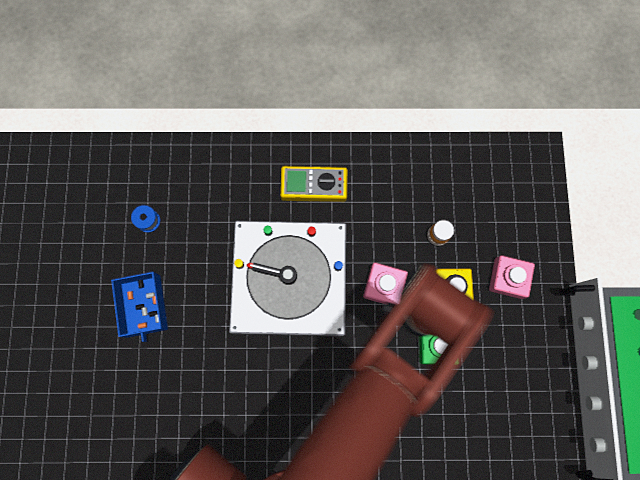

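The pointer stripe (nose at top-view pixel (249,266)) is at 75.8° against 75.4–75.9° for the yellow post, with the other items undisturbed. Next is the button.

Request:
{"api": "carry_out", "payload": {"moves": [[0, -0.293, -0.257, 0.1, 0, 0, 0], [0, -0.293, -0.257, 0.1, 0, 0, 0], [0, -0.293, -0.257, 0.1, 0, 0, 0], [0, -0.293, -0.257, 0.1, 0, 0, 0], [0, -0.293, -0.257, 0.158, 0, 0, 0], [0, -0.293, -0.257, 0.25, 0, 0, 0], [0, -0.293, -0.257, 0.3, 0, 0, 0], [0, -0.293, -0.257, 0.3, 0, 0, 0]]}}

```text
time: 8.57
tool_pos: [0.5117, -0.3687, 0.0665]
tool_rot: [-0.005, 0.127, 0.992, 0.004]
contact_force: [-1.0, 0.7, -0.9]
gripper_width: -0.002
```

```bash
python3 - <<'E'
from h import *
f=manip.grab_frame("scene"); cv2.imwrite("pics/s9.png",cv2.resize(f[130:260,160:320,::-1],None,fx=4,fy=4,interpolation=2))
rows([(.5115,-.3775,z) for z in (.062,.058,.056,.054)])
E
```

```text
t 8.62 tcp [ 0.5132 -0.37    0.07  ] F [ 0.  -0.1 -0.1] w 0.0
[-0.001, -0.019, 0.02, 0.007, -0.014, 0.001]
[-0.001, -0.019, 0.03, 0.007, -0.014, 0.001]
[-0.001, -0.019, 0.035, 0.007, -0.014, 0.001]
[-0.001, -0.019, 0.04, 0.007, -0.014, 0.001]
```

View pics/s9.png

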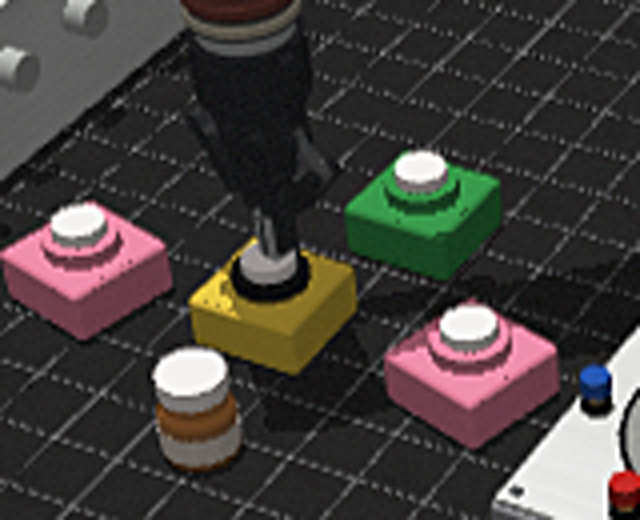

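The fingertips are over the white button of the yellow block (crop (270,265)), about 8 mm off centre. I centre, then press in steps.

Request:
{"api": "carry_out", "payload": {"moves": [[0, 0, -0.019, 0, 0, 0, 0], [0, 0, -0.019, 0, 0, 0, 0], [0, 0, -0.019, 0, 0, 0, 0], [0, 0, -0.019, 0.02, 0, 0, 0], [0, 0, -0.019, 0.03, 0, 0, 0], [0, 0, -0.019, 0.037, 0, 0, 0], [0, 0, -0.019, 0.041, 0, 0, 0], [0, 0, -0.019, 0.041, 0, 0, 0]]}}

```text
time: 9.28
tool_pos: [0.5135, -0.3801, 0.0583]
tool_rot: [0.0, 0.127, 0.992, -0.0]
contact_force: [0.3, -0.2, 3.9]
gripper_width: 0.002
```

```bash
python3 - <<'E'
from h import *
f=manip.grab_frame("scene"); cv2.imwrite("pics/s10.png",cv2.resize(f[170:230,195:265,::-1],None,fx=8,fy=8,interpolation=2))
rows([(.5115,-.3775,z) for z in (.054,.052)])
E
```

```text
t 9.33 tcp [ 0.5135 -0.3801  0.0585] F [-0.3 -0.6  2.1] w 0.0
[0.006, 0.005, 0.011, -0.001, 0.001, 0.0]
[0.006, 0.005, 0.016, -0.001, 0.001, 0.0]
```

Only partly down so far (z 0.0585, about 3 N). I continue without letting it up.

Request:
{"api": "carry_out", "payload": {"moves": [[0, 0, 0, 0.004, 0, 0, 0], [0, 0, 0, 0.008, 0, 0, 0], [0, 0, 0, 0.012, 0, 0, 0], [0, 0, 0, 0.012, 0, 0, 0], [0, 0, 0, 0.012, 0, 0, 0]]}}

```text
time: 9.75
tool_pos: [0.5136, -0.3802, 0.0558]
tool_rot: [-0.0, 0.127, 0.992, -0.0]
contact_force: [-4.7, 4.2, 14.3]
gripper_width: 0.001
```

Request:
{"api": "carry_out", "payload": {"moves": [[0, 0, 0, 0.003, 0, 0, 0], [0, 0, 0, 0.003, 0, 0, 0], [0, 0, 0, 0.003, 0, 0, 0]]}}

```text
time: 10.0
tool_pos: [0.5136, -0.3803, 0.0558]
tool_rot: [-0.0, 0.127, 0.992, -0.0]
contact_force: [-6.5, 5.0, 19.7]
gripper_width: -0.001
```

The button has bottomed: force rose to 20 N with no further travel. Now I release, retreat and make a final check.

Request:
{"api": "carry_out", "payload": {"moves": [[0, 0, 0, -0.02, 0, 0, 0], [0, 0, 0, -0.05, 0, 0, 0], [0, 0, 0, -0.12, 0, 0, 0], [0, 0, 0, -0.22, 0, 0, 0], [0, 0, 0, -0.35, 0, 0, 0], [0, 0, 0, -0.35, 0, 0, 0], [0, 0, 0, -0.35, 0, 0, 0], [0, 0, 0, -0.35, 0, 0, 0]]}}

```text
time: 10.67
tool_pos: [0.5133, -0.3799, 0.1924]
tool_rot: [0.0, 0.127, 0.992, -0.0]
contact_force: [0.1, -0.7, 0.3]
gripper_width: -0.004
```

```bash
python3 - <<'E'
from h import *
f=manip.grab_frame("top"); bearing(f)
g=manip.grab_frame("scene"); cv2.imwrite("pics/f.png",g[:,:,::-1])
u,n=blob(g,(215,182,242,205),*COL["white"]);print("button",u,n,"before [226.7 193.6] 88"); rows([])
E
```

```text
stripe 29 75.77687129428244 pivot off line mm 0.262655495741062 post off line mm (+ccw) 0.7757722337419735 post bearing 76.03462090816079
button [228. 190.] 1 before [226.7 193.6] 88
t 10.77 tcp [ 0.5122 -0.3789  0.1893] F [-0.  -0.3 -0.6] w -0.0
```

View pics/f.png

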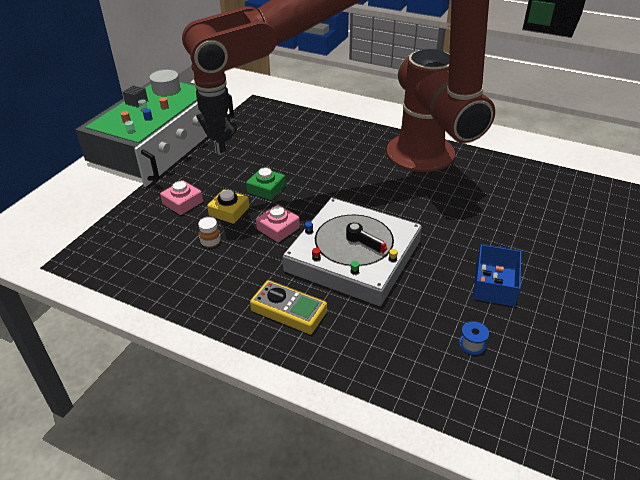

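The pointer's nose (383,247) is in line with the yellow post (393,254), the button at (227,195) is shaded by the robot but up, and every loose item is in place. I hand in.

```bash
python3 -c "
from plant import manip; print(manip.job_done())"
```

```text
the job is handed in; nothing more can be done
None
```

I pushed the pointer round with the shut fingertips, without gripping it, onto the yellow post. Then I pressed the white button on the yellow block once and let it go. The job was handed in at about 10.8 s.

- **Pointer:** In the last top view it stood at 75.8°. The yellow post was at 76.0° measured directly and 75.4° fitted from all four posts, so the miss is at most about 0.4° by either figure. The scene-camera nose reading was about 4° lower (71.8°). I took that as bias from seeing the nose's near side, because it read the same amount low before the last push.
- **Button:** The fingertips stopped at 55.8 mm, which is 7 mm of travel, and the force rose to 20 N with no further movement, so it was fully down. After I withdrew, the contact force was back to about zero.
- **Check that failed:** My colour check that the button had come back up found nothing usable, because the robot's shadow darkened the white. I judged it to be up by eye in the last picture.
- **Other items:** The bin, spool, jar and multimeter look unmoved in the last picture, judged by eye.

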